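# Start frozen bread in the toaster: lever down, then the defrost key

## Task

The bread in the toaster is frozen: with your fingertips push its bread lever all the way down, and then, as the keys work only with the lever down, lightly press the defrost key fully in and let it go. The defrost key is the left-hand one, as you face the toaster's front, of the three keys on the top edge above the lever; leave the other two keys and the browning dials alone. Press gently, do not grasp, lift or shove the toaster, leave the things round it where they are, and finish clear of everything.

Things in the scene. Friction and masses are not known exactly. Their poses are not given: they have to be found in the camera images.
- toaster: two-slot toaster, cream sides, white ends, 286 mm long (x, with lever), 165 wide (y), body top at 184 to 190 mm, 2 kg, loose. Origin: centre of its underside; x runs along the slots from front to back, z up: its front (lever, dials, keys) faces its own -x, roughly to the robot. The front face lies at x = -117 mm. The black wire racks on top (224 mm) start 90 mm in front of the origin and are not solid
- bread_top (a point): middle of the top of the left bread slice, at y = +33 mm of the toaster (the other at -33 mm); the slices span x = -50 to +70 mm, are 14 mm thick, 212 mm high over the worktop with the lever up, and sink with the lever
- lever_top (a point): middle of the top face of the black lever that juts from the front face: 22 mm deep (x = -143 to -121 mm of the toaster), 40 wide (y), 14 thick. Top face 156 mm above the worktop when up, 101 when down. An upright gripper's body would meet the toaster's top edge on the way down: lean it 25 to 35 degrees back from the toaster, fingers pointing down and away from the robot
- toaster_lever (a joint): travel of the bread lever in m: 0 up, 0.055 down at its stop. It moves straight down against a friction of about 4 N and stays where it is left (no spring)
- defrost_key_top (a point): middle of the top face of the defrost key: the left-hand of three equal white keys, each 14.5 mm (x) by 24 mm (y), in a row along the toaster's y on the black strip on its front top edge, bearing a small six-armed star. It lies at x = -107.5, y = +44 mm of the toaster, 198.5 mm high, and stands 11 mm proud of the strip
- defrost_key (a joint): travel of the defrost key in m: 0 out, 0.004 fully in. It is pressed straight down, 1.5 N to start and 3.5 N at the end, and springs back
- reheat_key_top (a point): middle of the top face of the middle key (three bars), at x = -107.5, y = 0 mm of the toaster: leave alone
- reheat_key (a joint): travel of the middle key, as the defrost key's
- stop_key_top (a point): middle of the top face of the right-hand key (a cross), which cancels toasting, at x = -107.5, y = -44 mm of the toaster: leave alone
- stop_key (a joint): travel of the right-hand key, as the defrost key's
- toaster_dial0 (a joint): angle of the left browning dial (a white knob 34 mm wide, 16 mm deep, on the front face 62 mm above the worktop, at y = +24 mm of the toaster), rad; starts between 1.5 and 2.0: leave alone
- toaster_dial1 (a joint): the same for the right dial, at y = -24 mm of the toaster
- mug: white patterned mug, 79 mm wide, 113 with its handle, 98 high, on a coaster to the right of the toaster (107 mm high in all); origin: centre of its underside
- coaster: round wooden coaster under the mug, 98 mm wide, 9 thick; origin: centre of its underside
- red_saucer: flat round red saucer, 116 mm wide, 14 high, to the left of the toaster; origin: centre of its underside
- pepper_mill: turned wooden pepper mill, 58 mm wide, 170 high, to the left of the toaster towards its back; origin: centre of its underside
- teaspoon: white teaspoon, 139 mm long, 30 wide, 10 high, lying to the right in front of the toaster; origin: centre of its underside

How it is judged:
On the way, in this order (a step that is already met when the one before it is completed fails the run):
1. the bread lever is all the way down, with no key pressed (value of joint toaster_lever above 0.05 m and value of joint defrost_key below 0.001 m), for 0.1 s.
2. the defrost key is pressed in (value of joint defrost_key above 0.003 m and value of joint toaster_lever above 0.05 m), for 0.05 s.
At the end, for the whole second after the job is handed in: Lever down (over 50 of 55 mm); all three keys out again (under 1 mm in); dials between 1.2 and 2.3 rad; toaster level, at rest, within 20 mm of its start and hardly turned (right-hand key within 30 mm); mug, coaster, saucer, mill and teaspoon within 20 mm of their starts (all of step 1 and value of joint each of reheat_key, stop_key below 0.001 m and value of joint toaster_dial0 between 1.2 and 2.3 rad and value of joint toaster_dial1 between 1.2 and 2.3 rad and distance of each of toaster, mug, red_saucer, pepper_mill, teaspoon, coaster from where it was at the start of the episode below 0.02 m and distance of stop_key_top from where it was at the start of the episode below 0.03 m and angle between toaster's own z axis and vertical below 0.05 rad and linear speed of toaster below 0.01 m/s); the robot touches nothing.
It fails at once if the middle or the right-hand key is pressed (value of joint any of reheat_key, stop_key above 0.0015 m).
It fails at once if the defrost key is pressed before the lever is down (value of joint defrost_key above 0.002 m and value of joint toaster_lever below 0.045 m).
It fails at once if a browning dial is turned (value of joint any of toaster_dial0, toaster_dial1 below 1.2 rad or value of joint any of toaster_dial0, toaster_dial1 above 2.3 rad).
It fails at once if the toaster is lifted, tipped, shoved, or pushed with more than 45 N (height (world z) of toaster above 0.008 m or angle between toaster's own z axis and vertical above 0.08 rad or distance of toaster from where it was at the start of the episode above 0.03 m or contact force between the arm and toaster above 45 N).
It fails at once if a thing beside the toaster is lifted, knocked over or pushed away (distance of any of mug, red_saucer, pepper_mill, teaspoon, coaster from where it was at the start of the episode above 0.03 m).
It also fails if it takes over 54 s, if anything falls off the work surface, if the arm or the gripper's body presses on something with over 40 N, if the wrist force passes 120 N, or if a joint passes its speed limit or range.

## Robot

A 7-joint arm with a two-finger parallel gripper is mounted at the origin on a cart in front of the work surface, level with it; the furniture and walls round the work are solid. World frame = base frame: x ahead of the robot, y to its left, z up, the work surface at z = 0. Lengths are in m, angles in rad, forces in N, time in s.
With the tool pointing down it reaches from about 0.375 to 0.925 m from the base axis. Payload 3.1 kg.
Tool frame: the origin (TCP) lies midway between the tips of the shut fingers; the grasp point (between the pads) lies 19 mm behind it (robot.pinch_z is the z of the grasp point in the tool frame, in m); z points along the fingers, y is the line along which they close (so a half turn about z gives the same grasp; the last joint's range is limited). The gripper opens to 85 mm and grips with 20 to 120 N. Pads are 22 mm wide; open, the fingers measure 114 mm over their backs; the gripper's body (76 mm by 85 mm) begins 54 mm behind the grasp point. The pads swing forward as they close: fully open they stand 13 mm farther back than shut.
Start: joints at [1.237, 0.383, 0.044, 1.598, -0.018, 1.161, -0.05], TCP at [0.152, -0.632, 0.231] pointing down, gripper open.
Joint ranges: [-2.61, 2.61], [-0.41, 2.15], [-1.48, 1.57], [0, 2.5], [-1.57, 4.71], [0.05, 1.97], [-2.85, 2.85]. Speed limits (rad/s): [2.79, 2.79, 3.14, 3.14, 3.14, 3.14, 3.14].

## Interface

Orientations are given as a unit quaternion [w, x, y, z].
In Python, from workcell import get_state, grab_frame, camera_model, ticket, outline_of, tip_of, robot gives the robot as it stands.
- The arm moves only by the tool move_arm, never from a script. Its argument "motion" is a list of rows, each a list of 7 numbers: the shift along the tool's x, y, z in units of 25 mm (1.0 is 25 mm), then the turn, a rotation vector about the tool's x, y, z in units of 8 degrees (1.0 is 8 degrees), then the opening, from 0 (shut) to 1 (fully open). In form: [[dx, dy, dz, ax, ay, az, fingers], ...]. A call has 1 to 8 rows; each row is the pose to reach, as a shift and turn from the pose commanded when the call began, along the tool's axes at that moment; what a row does not reach only later rows make up. A row lasts 1/10 s, in which the tool goes at most 50 mm and 8.59 degrees, less where a joint would pass 70% of its speed; a pose out of reach is approached as far as the arm can. A call with a gripper value outside its range is refused whole. The fingers move at their own pace and stop on an object; the grip force is fixed at half the most. Time passes only in rows, so rows that repeat a pose let the fingers close. It gives the time, the measured TCP pose, the force, the opening and the grip force at its end, in the units of the state.
- get_state(): the state, without advancing time (a new reading comes with each control period).
- grab_frame(name): name is "side" or "top" or "wrist"; returns the picture (384x512x3 uint8, blue, green, red); there is no depth.
- camera_model(name): a dict with "camera_matrix" (3x3 intrinsics, pixels), "eye" and "rotation" of the camera in the world; the wrist camera has in their place "hand_eye" (4x4, takes a point from camera to tool coordinates, whose origin is the TCP and whose axes are the flange's). Camera axes: x right, y down, z forward; pixel columns grow to the right and rows downward; lengths in m; the calibration is good to about 2 mm. The wrist camera is an equidistant fisheye: a pixel r from the principal point sees the ray r / f radians off the axis. A picture is of the moment at which its call begins: read the wrist's pose just before it. camera_model takes no time and is no camera call.
- ticket.sign_off(): hands the job in; it is judged then, once.
Trained networks look in the newest picture that a camera, given by its name, has taken for a name from the list of things; names that differ only in an ending like _2 or _b are one class to them, and where a whole thing is asked for, a point or a joint stands for the part that bears it (a point fixed in the world has none). Each returns a list of dicts, best first, with "confidence" (0 to 1); they miss things now and then, are a little off and sometimes report something else, mostly with a low value. They report only what shows in the picture. A call takes as long as a camera call.
- outline_of(camera, name): "pixels" (384x512 bool, what is visible of it) and "at" ([column, row] in pixels, amid what is visible of it).
- tip_of(camera, name): "at" ([column, row] in pixels: a listed point, or the origin of a listed thing).
The state is a dict: "clock": time; "joint_positions": joint angles; "joint_vel": joint speeds; "joint_efforts": joint torques, N m; "ee_pos": TCP position; "ee_rot": TCP orientation; "wrist_force": force on the tool from outside, world axes, zero at the start; "moment": the same for the moment, N m; "finger_gap": opening from 0.0 (shut) to 1.0 (fully open); "grip_force": force on a finger pad.
Only numpy, scipy, OpenCV 4.12 (cv2) and the standard library are available. Lean on these libraries where they do the work, as an engineer would, in place of code of your own. Each camera call takes 0.05 s, during which the arm holds its last target. There are 200 camera calls.

## Working session

There is one attempt and no reset: what is moved stays moved. The work goes in short steps, Python scripts to look and compute and a tool call to move; the robot and the scene stay as the last step left them, time stands still between calls to the robot, and variables do not carry over. Pictures are saved under pics/ and viewed, at most 10 in all, crops included, and the job is handed in when it is done.

Besides the shell and the picture viewer there is one more tool, called after "Emit:" in YAML: its name, and indented under it one key for each argument. move_arm: Moves the arm, as the interface text tells. Its arguments: {"type":"object","properties":{"motion":{"type":"array"}},"required":["motion"]}

```bash
mkdir -p pics
cat > h.py <<'E'
import numpy as np, cv2
from workcell import *
from scipy.spatial.transform import Rotation as R
def ray(cam,px):
    m=camera_model(cam);K=np.array(m["camera_matrix"]);Rr=np.array(m["rotation"])
    d=Rr@np.linalg.solve(K,[px[0],px[1],1.]);return np.array(m["eye"],float),d/np.linalg.norm(d)
def atz(cam,px,z):
    e,d=ray(cam,px);return e+d*(z-e[2])/d[2]
def proj(cam,P):
    m=camera_model(cam);p=np.array(m["rotation"]).T@(np.array(P)-m["eye"]);q=np.array(m["camera_matrix"])@p;return q[:2]/q[2]
E
python3 - <<'E'
from h import *
s=get_state();print(s["clock"],s["ee_pos"],s["ee_rot"],s["finger_gap"],robot.pinch_z)
f=np.hstack([grab_frame("side"),grab_frame("top")]);
cv2.imwrite("pics/a.png",cv2.resize(f,(800,300)))
for c in("side","top"):
    m=camera_model(c);print(c,np.round(m["eye"],3),np.round(m["rotation"],3).tolist(),np.round(m["camera_matrix"],1).tolist())
    for n,z in(("lever_top",.156),("defrost_key_top",.1985),("reheat_key_top",.1985),("stop_key_top",.1985),("bread_top",.212),("toaster",0),("mug",.009),("teaspoon",0),("red_saucer",0),("pepper_mill",0)):
        for r in tip_of(c,n)[:2]:print(n,np.round(r["at"],1),round(r["confidence"],2),np.round(atz(c,r["at"],z),4))
print(get_state()["clock"])
E
```

```text
0.0 [ 0.1516483  -0.63109164  0.229858  ] [-1.29355054e-03  9.93048242e-01  1.17700732e-01 -2.32868192e-04] 0.9958916747711815 -0.0187
side [0.183 0.592 0.679] [0.13, -0.245, 0.858, -0.432] [[373.6, 0.0, 258.0], [0.0, 373.6, 192.0], [0.0, 0.0, 1.0]]Traceback (most recent call last):
  File "<stdin>", line 8, in <module>
  File "h.py", line 8, in atz
    e,d=ray(cam,px);return e+d*(z-e[2])/d[2]
        ~~~^^^^^^^^
  File "h.py", line 6, in ray
    d=Rr@np.linalg.solve(K,[px[0],px[1],1.]);return np.array(m["eye"],float),d/np.linalg.norm(d)
      ~~^~~~~~~~~~~~~~~~~~~~~~~~~~~~~~~~~~~~
ValueError: matmul: Input operand 1 has a mismatch in its core dimension 0, with gufunc signature (n?,k),(k,m?)->(n?,m?) (size 3 is different from 4)
```

View pics/a.png

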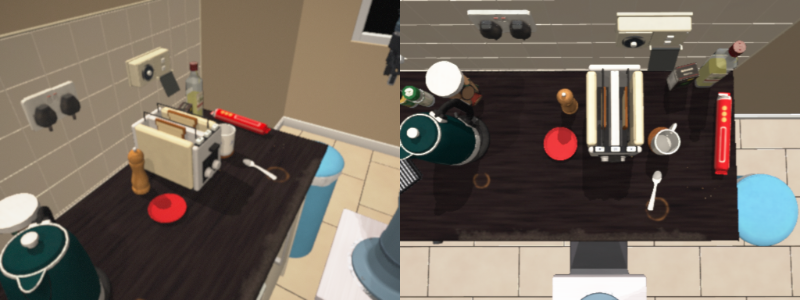

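The side view shows the toaster with the mill and saucer to its left. In the top view the toaster sits near (615,110) of the halved picture, its front facing down towards the robot. The camera rotation turns out to be a quaternion, so I'll fix that.

```bash
sed -i 's/np.array(m\["rotation"\])/R.from_quat(m["rotation"],scalar_first=True).as_matrix()/' h.py
python3 - <<'E'
from h import *
for c in("side","top"):
    grab_frame(c)
    m=camera_model(c);print(c,np.round(m["eye"],3))
    for n,z in(("lever_top",.156),("defrost_key_top",.1985),("reheat_key_top",.1985),("stop_key_top",.1985),("bread_top",.212),("toaster",0),("mug",.009),("teaspoon",0),("red_saucer",0),("pepper_mill",0)):
        for r in tip_of(c,n)[:2]:print(n,np.round(r["at"],1),round(r["confidence"],2),np.round(atz(c,r["at"],z),4))
print(get_state()["clock"])
E
```

```text
side [0.183 0.592 0.679]
lever_top [275.7 187.1] 0.75 [ 0.5398 -0.0448  0.156 ]
defrost_key_top [258.5 175.8] 0.58 [ 0.567  -0.0112  0.1985]
reheat_key_top [265.3 170. ] 0.52 [ 0.5663 -0.0403  0.1985]
stop_key_top [276.3 161.6] 0.64 [ 0.5628 -0.0862  0.1985]
stop_key_top [234.7 217. ] 0.26 [0.5296 0.1378 0.1985]
bread_top [215.3 157.4] 0.56 [ 0.6879 -0.0078  0.212 ]
toaster [235.9 216.7] 0.72 [ 0.6706 -0.0527  0.    ]
toaster [181.5 241.1] 0.25 [0.7356 0.1022 0.    ]
mug [283.6 185.3] 0.84 [ 0.624  -0.2447  0.009 ]
mug [183.4 241. ] 0.44 [0.7243 0.1059 0.009 ]
teaspoon [331.6 215.3] 0.64 [ 0.4437 -0.1982  0.    ]
red_saucer [211.9 269.7] 0.85 [0.6073 0.1386 0.    ]
red_saucer [332.2 218.5] 0.32 [ 0.4368 -0.1862  0.    ]
pepper_mill [178.6 243. ] 0.64 [0.7373 0.1115 0.    ]
pepper_mill [260.9 177.2] 0.17 [ 0.7147 -0.2576  0.    ]
top [0.505 0.005 0.986]
lever_top [272.2 202.2] 0.63 [ 0.5479 -0.0394  0.156 ]
defrost_key_top [258.4 192.3] 0.55 [ 0.5674 -0.007   0.1985]
reheat_key_top [274.2 188.4] 0.5 [ 0.5759 -0.0417  0.1985]
stop_key_top [294.  189.1] 0.63 [ 0.5743 -0.085   0.1985]
bread_top [263.1 138.2] 0.94 [ 0.6843 -0.0174  0.212 ]
bread_top [270.4 155.2] 0.23 [ 0.6469 -0.0331  0.212 ]
toaster [272.3 158. ] 0.95 [ 0.678  -0.0486  0.    ]
mug [340.  179.7] 0.76 [ 0.6164 -0.2319  0.009 ]
mug [260.5 136.4] 0.17 [ 0.7364 -0.0161  0.009 ]
teaspoon [324.4 245. ] 0.69 [ 0.4395 -0.1886  0.    ]
red_saucer [263.  135.8] 0.67 [ 0.7402 -0.0232  0.    ]
red_saucer [205.8 182.7] 0.63 [0.6099 0.1344 0.    ]
pepper_mill [215.  137.5] 0.83 [0.7357 0.1098 0.    ]
1.25
```

```bash
cat > fit.py <<'E'
from h import *
from scipy.optimize import least_squares
T={"lever_top":(-.132,0,.156),"defrost_key_top":(-.1075,.044,.1985),"reheat_key_top":(-.1075,0,.1985),"stop_key_top":(-.1075,-.044,.1985),"bread_top":(.01,.033,.212),"toaster":(0,0,0)}
O={"side":[(275.7,187.1),(258.5,175.8),(265.3,170),(276.3,161.6),(215.3,157.4),(235.9,216.7)],"top":[(272.2,202.2),(258.4,192.3),(274.2,188.4),(294,189.1),(263.1,138.2),(272.3,158)]}
def W(p,q):
    c,s=np.cos(p[2]),np.sin(p[2]);return np.array([p[0]+c*q[0]-s*q[1],p[1]+s*q[0]+c*q[1],q[2]])
def res(p):return np.concatenate([proj(c,W(p,q))-o for c in O for q,o in zip(T.values(),O[c])])
if __name__=="__main__":
    r=least_squares(res,[.675,-.045,0],loss="soft_l1");p=r.x;print(p,np.round(res(p).reshape(-1,2),1).tolist())
    out=[]
    for c,(x,y) in(("side",(235,110)),("top",(225,70))):
        f=grab_frame(c)[y:y+150,x-60:x+90].copy();f=cv2.resize(f,None,fx=2.66,fy=2.66,interpolation=2)
        g=f.copy()
        pts=[W(p,q) for q in T.values()]+[W(p,(-.117,s*.0825,z)) for s in(1,-1) for z in (0,.184)]
        for P in pts:
            u=(proj(c,P)-(x-60,y)+.5)*2.66;cv2.circle(g,tuple(int(v) for v in u),2,(0,0,255),-1)
        out.append(np.hstack([g]))
    cv2.imwrite("pics/b.png",np.hstack(out))
E
python3 fit.py
```

```text
[ 0.67539486 -0.04807428 -0.03674178] [[-1.6, -0.1], [-3.5, 2.0], [0.2, -1.0], [-0.9, -0.7], [2.4, -1.3], [-2.3, 0.3], [1.7, 1.9], [-3.1, -1.0], [1.1, 3.6], [1.4, 3.6], [-0.9, -1.0], [-0.2, 0.9]]
```

View pics/b.png

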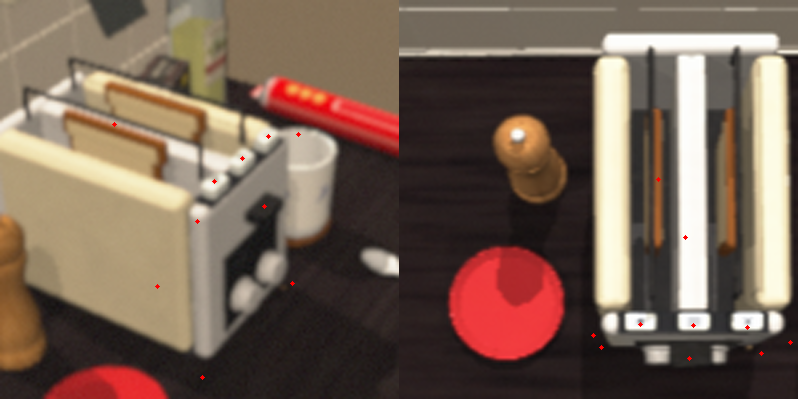

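```bash
cat >> h.py <<'E'
def goal(tcp,lean,yaw):
    "print the row for a TCP pose from the pose now (units of move_arm)"
    t=np.radians(lean);s,c=np.sin(t),np.cos(t)
    G=R.from_euler("z",yaw)*R.from_matrix(np.array([[c,0,s],[0,-1,0],[s,0,-c]]))
    st=get_state();Q=R.from_quat(st["ee_rot"],scalar_first=True)
    d=Q.inv().apply(np.array(tcp)-st["ee_pos"])/.025;a=np.degrees((Q.inv()*G).as_rotvec())/8
    print(np.round(d,3).tolist()+np.round(a,3).tolist(),st["clock"],np.round(st["ee_pos"],4));return G
E
python3 - <<'E'
from fit import *
O["side"][1:4]=[(255.5,178.5),(266,168.5),(275.8,160.5)]
O["top"][1:4]=[(255.6,190.7),(275.9,190.7),(296.2,190.7)]
p=least_squares(res,[.675,-.045,0],loss="soft_l1").x;print(p,np.round(res(p).reshape(-1,2),1).tolist())
goal([.43,-.05,.30],30,0)
print(np.round(camera_model("wrist")["hand_eye"],3))
E
```

```text
[ 0.67638827 -0.04855905 -0.03006929] [[-1.7, -0.5], [-0.5, -1.0], [-0.5, 0.2], [-0.6, -0.0], [2.2, -1.4], [-2.5, 0.1], [2.3, 1.5], [0.2, 0.3], [-0.0, 0.9], [-0.2, 1.5], [-0.7, -1.4], [-0.0, 0.6]]
[16.258, -20.036, -2.749, -0.442, 3.732, 1.65] 1.35 [ 0.1519 -0.632   0.2313]
[[ 0.    -0.954 -0.299  0.077]
 [ 1.     0.     0.    -0.001]
 [-0.    -0.299  0.954 -0.143]
 [ 0.     0.     0.     1.   ]]
```

Emit:
move_arm:
  motion:
    - [0,0,-2.7,0,0,0,0]
    - [16.26,-20.04,-2.75,-0.44,3.73,1.65,0]
    - [16.26,-20.04,-2.75,-0.44,3.73,1.65,0]
    - [16.26,-20.04,-2.75,-0.44,3.73,1.65,0]
    - [16.26,-20.04,-2.75,-0.44,3.73,1.65,0]
    - [16.26,-20.04,-2.75,-0.44,3.73,1.65,0]
    - [16.26,-20.04,-2.75,-0.44,3.73,1.65,0]
    - [16.26,-20.04,-2.75,-0.44,3.73,1.65,0]

```text
clock: 2.15
ee_pos: [0.3029, -0.3148, 0.2915]
ee_rot: [0.0, 0.966, -0.001, 0.259]
wrist_force: [0.6, 0.2, 0.4]
finger_gap: 0.001
grip_force: 0.0
```

```bash
python3 -c "
from h import *
print(get_state()['joint_positions']);goal([.43,-.05,.30],30,0)"
```

```text
[ 1.23870496 -0.24038876 -0.18019569  2.2279123  -0.61230019  0.96675017
 -0.20541967]
[4.562, -10.597, 2.238, 0.006, 0.001, -0.008] 2.15 [ 0.3029 -0.3148  0.2915]
```

Emit:
move_arm:
  motion:
    - [4.56,-10.6,2.24,0,0,0,0]
    - [4.56,-10.6,2.24,0,0,0,0]
    - [4.56,-10.6,2.24,0,0,0,0]
    - [4.56,-10.6,2.24,0,0,0,0]
    - [4.56,-10.6,2.24,0,0,0,0]
    - [4.56,-10.6,2.24,0,0,0,0]
    - [4.56,-10.6,2.24,0,0,0,0]
    - [4.56,-10.6,2.24,0,0,0,0]

```text
clock: 2.95
ee_pos: [0.4368, -0.0454, 0.2992]
ee_rot: [-0.002, 0.966, 0.007, 0.258]
wrist_force: [0.8, 0.6, 1.2]
finger_gap: -0.001
grip_force: 0.0
```

```bash
cat >> h.py <<'E'
def wproj(P,st):
    m=camera_model("wrist");H=np.array(m["hand_eye"]);K=np.array(m["camera_matrix"])
    t=R.from_quat(st["ee_rot"],scalar_first=True).inv().apply(np.array(P)-st["ee_pos"])
    c=H[:3,:3].T@(t-H[:3,3]);rho=np.hypot(c[0],c[1]);th=np.arctan2(rho,c[2])
    return np.array([K[0,2]+K[0,0]*th*c[0]/rho,K[1,2]+K[1,1]*th*c[1]/rho])
E
cat > wf.py <<'E'
from fit import *
import sys
st=get_state();f=grab_frame("wrist")
O["side"][1:4]=[(255.5,178.5),(266,168.5),(275.8,160.5)]
O["top"][1:4]=[(255.6,190.7),(275.9,190.7),(296.2,190.7)]
N={}
lz=float(sys.argv[2])
for n in T:
    if n in("bread_top","toaster"):continue
    r=tip_of("wrist",n)
    if r and r[0]["confidence"]>.4:N[n]=r[0]["at"]
def loc(n):
    q=T[n];return (q[0],q[1],lz) if n=="lever_top" else q
def rw(p):return np.concatenate([wproj(W(p,loc(n)),st)-N[n] for n in N])
fw=lambda p:np.concatenate([.6*res(p),rw(p)])
p=least_squares(fw,[.676,-.048,-.03],loss="soft_l1").x
pw=least_squares(rw,p).x
print("both",np.round(p,4),"wrist only",np.round(pw,4),st["clock"]);print(list(N),np.round(rw(p).reshape(-1,2),1).tolist())
g=cv2.resize(f,(800,600),interpolation=2)
for n in T:
    u=(wproj(W(p,loc(n)),st)+.5)*800/512-.5;cv2.circle(g,tuple(int(round(v)) for v in u),3,(0,0,255),-1)
u=(wproj(st["ee_pos"],st)+.5)*800/512;cv2.circle(g,tuple(int(v) for v in u),3,(0,255,0),-1)
cv2.imwrite(sys.argv[1],g)
E
python3 wf.py pics/c.png .156; python3 -c "
from h import *
print(np.round(get_state()['joint_positions'],2),get_state()['ee_pos'])"
```

```text
both [ 0.6783 -0.0516 -0.0493] wrist only [ 0.6692 -0.1317 -0.8195] 2.95
['lever_top', 'defrost_key_top', 'reheat_key_top', 'stop_key_top'] [[0.9, 0.1], [-14.4, 92.4], [-1.4, -0.2], [0.7, -0.0]]
[ 0.3  -0.41 -0.19  2.33 -0.2   0.71 -1.35] [ 0.43461855 -0.05416371  0.29750775]
```

View pics/c.png

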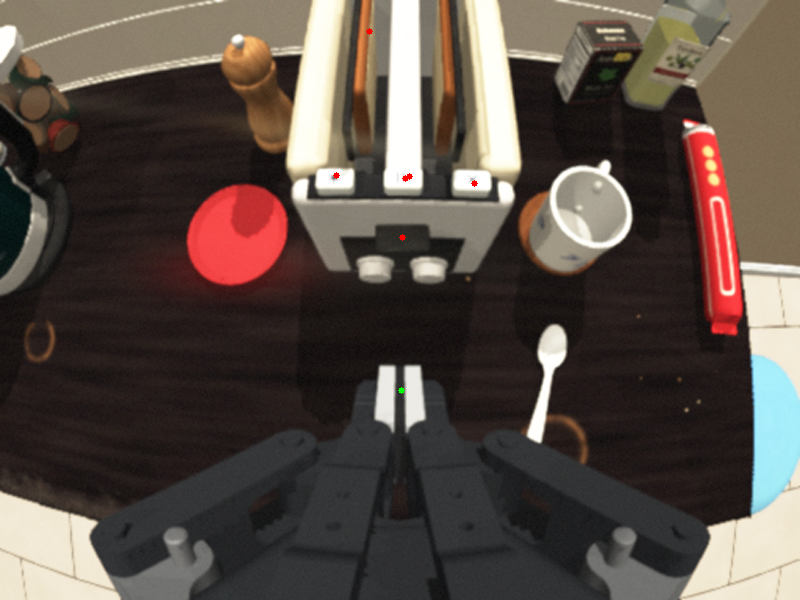

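The wrist view shows the keys at about (336,182), (404,180) and (472,183), and the lever top at (402,237). The fingertips are at (401,390). The keys match the fit, apart from one stray defrost detection. Next I'll hover above the lever and refine there.

```bash
cat >> wf.py <<'E'
goal(W(p,(-.1275,0,.235)),30,p[2])
E
sed -i 's/>.4:N/>.4 and np.linalg.norm(wproj(W([.677,-.05,-.035],loc(n)),st)-r[0]["at"])<12:N/' wf.py
python3 wf.py pics/d.png .156
```

```text
Traceback (most recent call last):
  File "wf.py", line 11, in <module>
    if r and r[0]["confidence"]>.4 and np.linalg.norm(wproj(W([.677,-.05,-.035],loc(n)),st)-r[0]["at"])<12:N[n]=r[0]["at"]
                                                                                ^^^
NameError: name 'loc' is not defined
```

```bash
sed -i '/^def loc/,+1d' wf.py; sed -i 's/^N={}/def loc(n): return (*T[n][:2],lz if n=="lever_top" else T[n][2])\nN={}/' wf.py
python3 wf.py pics/d.png .156
```

```text
both [ 0.6775 -0.0483 -0.0142] wrist only [ 0.6782 -0.049  -0.0167] 3.3
['lever_top', 'defrost_key_top', 'reheat_key_top', 'stop_key_top'] [[-1.6, 2.8], [-1.8, -0.8], [1.2, 2.2], [0.5, -1.7]]
[2.747, -0.276, 4.461, -0.053, 0.028, 0.075] 3.55 [ 0.435  -0.0533  0.2977]
```

Emit:
move_arm:
  motion:
    - [2.75,-0.25,2.5,0,0,0,0]
    - [2.75,-0.25,3.5,0,0,0.05,0]
    - [2.75,-0.25,4.45,-0.05,0,0.05,0]
    - [2.75,-0.25,4.45,-0.05,0,0.05,0]
    - [2.75,-0.25,4.45,-0.05,0,0.05,0]
    - [2.75,-0.25,4.45,-0.05,0,0.05,0]
    - [2.75,-0.25,4.45,-0.05,0,0.05,0]

```text
clock: 4.25
ee_pos: [0.5502, -0.0466, 0.2372]
ee_rot: [0.002, 0.966, -0.004, 0.258]
wrist_force: [-0.2, -0.2, 0.1]
finger_gap: 0.001
grip_force: 0.0
```

```bash
python3 wf.py pics/e.png .156; python3 -c "
from h import *
print(np.round(get_state()['joint_positions'],2),get_state()['ee_rot'])"
```

```text
both [ 0.6782 -0.0462 -0.0062] wrist only [ 0.6787 -0.0461 -0.0062] 4.25
['stop_key_top'] [[0.2, 0.6]]
[-0.006, -0.033, 0.059, 0.023, 0.015, -0.011] 4.5 [ 0.5501 -0.0462  0.2364]
[ 0.33 -0.06 -0.31  2.2  -0.05  0.48 -1.53] [ 0.00216506  0.96618897 -0.00414161  0.25779261]
```

View pics/e.png

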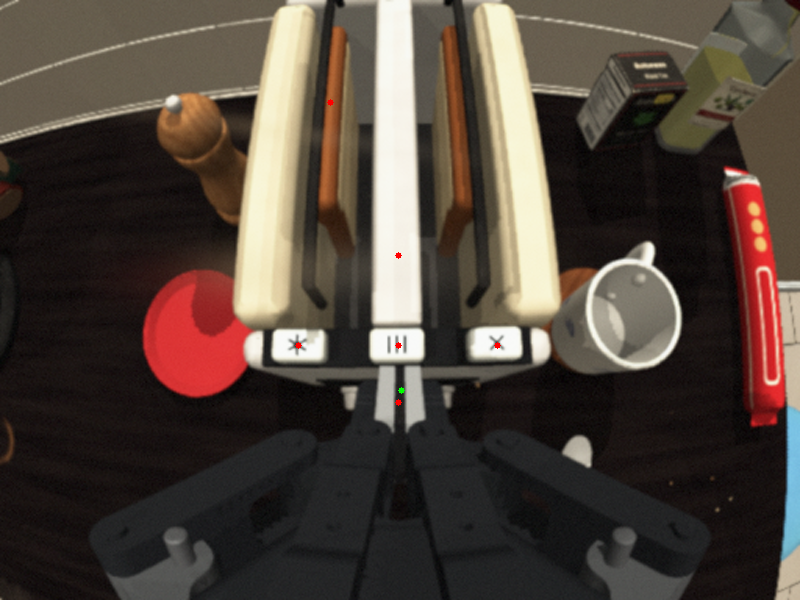

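The star, bars and cross keys sit right on the predicted points at (297,345), (398,345) and (497,345), so the pose is good. Moving down on the lever.

Emit:
move_arm:
  motion:
    - [-0.3,0,0.52,0,0,0,0]
    - [-0.6,0,1.04,0,0,0,0]
    - [-1.0,0,1.73,0,0,0,0]
    - [-1.3,0,2.25,0,0,0,0]
    - [-1.4,0,2.42,0,0,0,0]
    - [-1.5,0,2.6,0,0,0,0]
    - [-1.6,0,2.77,0,0,0,0]
    - [-1.7,0,2.94,0,0,0,0]

```text
clock: 5.3
ee_pos: [0.5505, -0.0462, 0.1514]
ee_rot: [0.002, 0.966, -0.004, 0.258]
wrist_force: [-2.4, 0.0, 3.0]
finger_gap: 0.002
grip_force: 1.6
```

Emit:
move_arm:
  motion:
    - [-0.14,0,0.16,0,0,0,0]
    - [-0.26,0,0.38,0,0,0,0]
    - [-0.38,0,0.59,0,0,0,0]
    - [-0.5,0,0.8,0,0,0,0]
    - [-0.6,0,0.97,0,0,0,0]
    - [-0.7,0,1.14,0,0,0,0]
    - [-0.78,0,1.28,0,0,0,0]
    - [-0.84,0,1.39,0,0,0,0]

```text
clock: 6.1
ee_pos: [0.5492, -0.0461, 0.1098]
ee_rot: [0.002, 0.966, -0.004, 0.257]
wrist_force: [2.5, -0.2, 3.4]
finger_gap: -0.003
grip_force: 1.6
```

Run:
```python
from h import *
s=get_state();print(s["ee_pos"],s["wrist_force"])
f=grab_frame("side")[110:260,175:325];g=grab_frame("wrist")[190:340,181:331]
cv2.imwrite("pics/f.png",cv2.resize(np.hstack([f,g]),(800,400),interpolation=2))
r=tip_of("side","lever_top");print(r)
```

```text
[ 0.54921384 -0.04614477  0.10983906] [ 2.54723692 -0.20098888  3.38666799]
[{'at': [273.0, 202.6], 'confidence': 0.44}, {'at': [330.0, 214.8], 'confidence': 0.39}]
```

View pics/f.png

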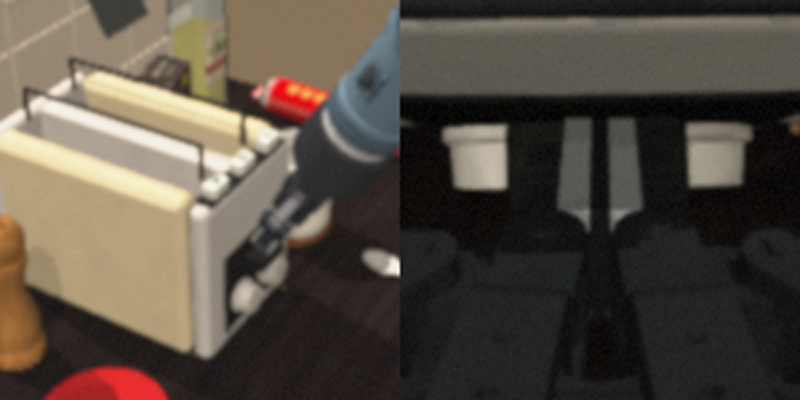

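The bread has sunk out of sight in the side view and the tips are on the lever. The force is still only friction, so I'll go on to the stop.

Emit:
move_arm:
  motion:
    - [-0.04,0,0.07,0,0,0,0]
    - [-0.08,0,0.14,0,0,0,0]
    - [-0.1,0,0.17,0,0,0,0]
    - [-0.1,0,0.17,0,0,0,0]

```text
clock: 6.65
ee_pos: [0.5483, -0.0462, 0.1048]
ee_rot: [0.002, 0.966, -0.004, 0.257]
wrist_force: [-0.9, 0.2, 4.8]
finger_gap: 0.002
grip_force: 2.5
```

Emit:
move_arm:
  motion:
    - [-0.02,0,0.035,0,0,0,0]
    - [-0.04,0,0.07,0,0,0,0]
    - [-0.04,0,0.07,0,0,0,0]

```text
clock: 6.95
ee_pos: [0.5485, -0.0462, 0.1043]
ee_rot: [0.002, 0.966, -0.004, 0.257]
wrist_force: [-10.8, 1.7, 20.6]
finger_gap: 0.001
grip_force: 10.0
```

The lever is at its stop (20 N). Backing off, then over to the key.

Emit:
move_arm:
  motion:
    - [0,0,-0.4,0,0,0,0]
    - [0,0,-1.2,0,0,0,0]
    - [0.7,0,-2.4,0,0,0,0]
    - [1.5,0,-3.8,0,0,0,0]
    - [2.2,0,-5.0,0,0,0,0]
    - [2.2,0,-5.0,0,0,0,0]
    - [2.2,0,-5.0,0,0,0,0]

```text
clock: 7.65
ee_pos: [0.533, -0.0462, 0.2379]
ee_rot: [0.002, 0.967, -0.004, 0.256]
wrist_force: [0.3, 0.4, -0.5]
finger_gap: 0.004
grip_force: 0.0
```

```bash
sed -i 's/-.1275,0,.235/-.098,.044,.230/' wf.py; python3 wf.py pics/g.png .101
```

```text
both [ 0.6782 -0.0478 -0.0176] wrist only [ 0.6785 -0.0471 -0.0131] 7.65
['lever_top', 'defrost_key_top', 'reheat_key_top', 'stop_key_top'] [[-1.8, 1.9], [3.0, -0.3], [-0.8, 1.3], [0.3, -0.6]]
[1.549, -1.763, 1.157, -0.027, 0.062, 0.058] 7.9 [ 0.5327 -0.0458  0.2361]
```

View pics/g.png

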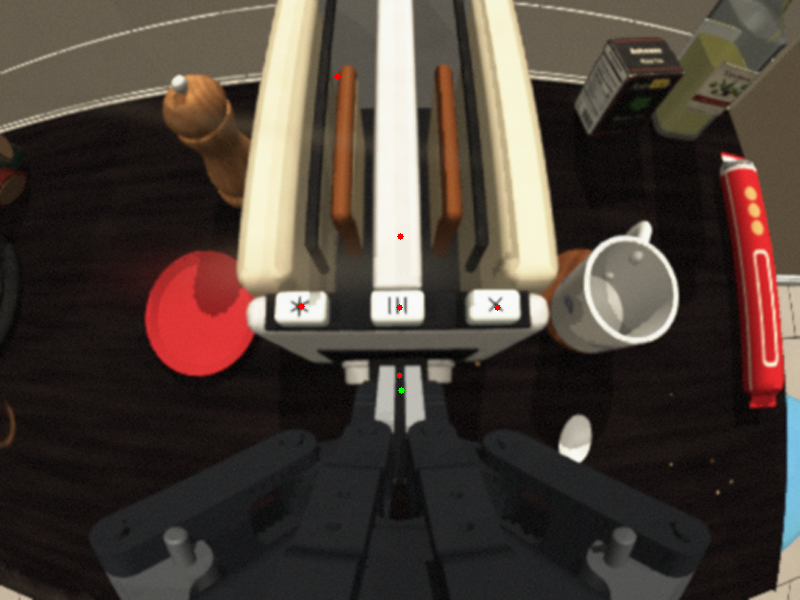

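The star key at (301,308) matches the prediction, and the lever shows low in its slot. Moving above the key.

Emit:
move_arm:
  motion:
    - [0,-1.76,0,0,0,0,0]
    - [0.8,-1.76,0.5,0,0,0,0]
    - [1.55,-1.76,1.16,0,0,0,0]
    - [1.55,-1.76,1.16,0,0,0,0]
    - [1.55,-1.76,1.16,0,0,0,0]

```text
clock: 8.4
ee_pos: [0.5819, -0.0022, 0.231]
ee_rot: [0.001, 0.967, -0.004, 0.255]
wrist_force: [-0.3, -0.2, 0.5]
finger_gap: 0.001
grip_force: 0.0
```

```bash
python3 wf.py pics/i.png .101
```

```text
both [ 0.6781 -0.0488 -0.0284] wrist only [ 0.6783 -0.049  -0.0282] 8.4
['lever_top', 'reheat_key_top', 'stop_key_top'] [[-2.9, 1.8], [-0.1, 0.4], [1.2, -0.6]]
[-0.074, -0.024, 0.076, -0.056, 0.03, 0.126] 8.65 [ 0.582  -0.0026  0.2326]
```

View pics/i.png

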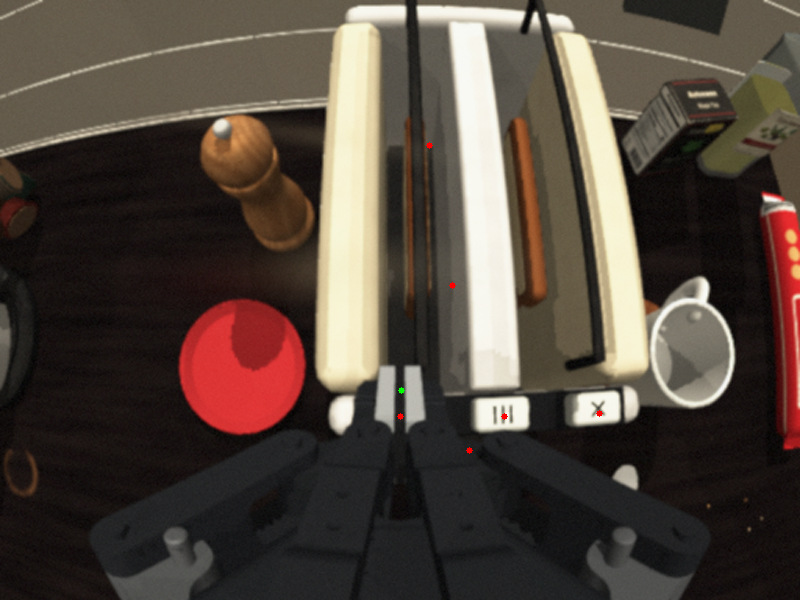

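The tips cover the star key at (400,416), and the other two keys lie well clear at (504,415) and (600,412). Pressing down slowly.

Emit:
move_arm:
  motion:
    - [-0.2,0,0.35,0,0,0,0]
    - [-0.4,0,0.7,0,0,0,0]
    - [-0.5,0,0.87,0,0,0,0]
    - [-0.56,0,0.97,0,0,0,0]
    - [-0.6,0,1.04,0,0,0,0]

```text
clock: 9.15
ee_pos: [0.5824, -0.0023, 0.2021]
ee_rot: [0.002, 0.967, -0.004, 0.257]
wrist_force: [-0.8, -0.2, 1.7]
finger_gap: -0.002
grip_force: 0.8
```

Emit:
move_arm:
  motion:
    - [-0.02,0,0.035,0,0,0,0]
    - [-0.04,0,0.07,0,0,0,0]
    - [-0.06,0,0.104,0,0,0,0]
    - [-0.07,0,0.12,0,0,0,0]
    - [-0.07,0,0.12,0,0,0,0]

```text
clock: 9.65
ee_pos: [0.583, -0.0023, 0.1997]
ee_rot: [0.002, 0.966, -0.004, 0.257]
wrist_force: [-1.8, -0.3, 2.8]
finger_gap: -0.0
grip_force: 1.4
```

Emit:
move_arm:
  motion:
    - [-0.02,0,0.035,0,0,0,0]
    - [-0.04,0,0.07,0,0,0,0]
    - [-0.05,0,0.087,0,0,0,0]
    - [-0.05,0,0.087,0,0,0,0]

```text
clock: 10.05
ee_pos: [0.5832, -0.0023, 0.1982]
ee_rot: [0.002, 0.966, -0.004, 0.258]
wrist_force: [-7.8, 1.4, 9.5]
finger_gap: 0.004
grip_force: 5.0
```

The force jumps after about 4 mm of travel, so the key is at its stop. Releasing and retreating.

Emit:
move_arm:
  motion:
    - [0,0,0,0,0,0,0]
    - [0.2,0,-0.35,0,0,0,0]
    - [0.6,0,-1.04,0,0,0,0]
    - [1.2,0,-2.1,0,0,0,0]
    - [1.2,0,-4.0,0,0,0,0]
    - [1.2,0,-5.0,0,0,0,0]
    - [1.2,0,-5.0,0,0,0,0]
    - [1.2,0,-5.0,0,0,0,0]

```text
clock: 10.85
ee_pos: [0.5465, -0.0021, 0.3205]
ee_rot: [0.002, 0.966, -0.004, 0.257]
wrist_force: [-0.1, -0.2, -0.2]
finger_gap: -0.0
grip_force: 0.0
```

```bash
python3 wf.py pics/j.png .101; python3 -c "
from h import *
print(get_state()['wrist_force'])
for n in('mug','teaspoon','red_saucer','pepper_mill','toaster'):
    grab_frame('top');print(n,tip_of('top',n)[:1])"
```

```text
both [ 0.6775 -0.0496 -0.034 ] wrist only [ 0.6777 -0.0511 -0.0461] 10.85
['lever_top', 'defrost_key_top', 'reheat_key_top', 'stop_key_top'] [[-1.0, 0.8], [-0.4, -0.0], [0.4, 1.8], [0.2, -1.6]]
[-0.521, 0.0, 3.758, -0.085, 0.051, 0.16] 11.1 [ 0.546  -0.0019  0.3181]
[-0.60882168 -0.11038858 -0.02446347]
mug [{'at': [341.1, 180.9], 'confidence': 0.55}]
teaspoon [{'at': [324.0, 243.3], 'confidence': 0.81}]
red_saucer [{'at': [206.2, 184.0], 'confidence': 0.84}]
pepper_mill [{'at': [219.9, 135.6], 'confidence': 0.83}]
toaster [{'at': [270.3, 159.6], 'confidence': 0.89}]
```

View pics/j.png

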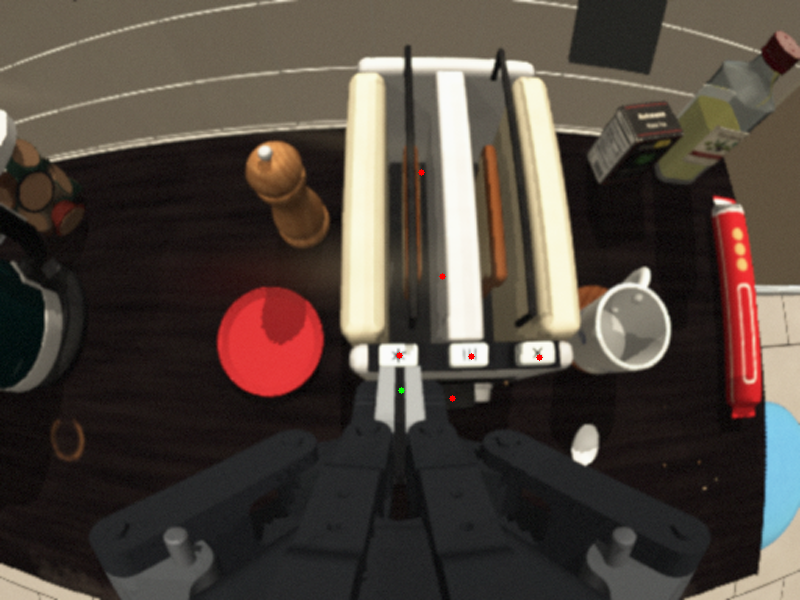

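The keys are out at (399,355), (471,355) and (539,355), the lever is down near (452,398), and nothing has moved. The arm is clear of everything.

```bash
python3 -c "
from workcell import *
print(ticket.sign_off())"
```

```text
the job is handed in; nothing more can be done
None
```

I pushed the lever down to its stop, pressed the defrost key fully in and let it go, then backed the arm clear and handed the job in at about 11 s; no verdict was returned.

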